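# Pull the drying cupboard's dust sash down with the hook pole

## Robot

A 6-joint arm with a two-finger parallel gripper is mounted at the origin on a cart in front of the work surface, level with it; the furniture and walls round the work are solid. World frame = base frame: x ahead of the robot, y to its left, z up, the work surface at z = 0. Lengths are in m, angles in rad, forces in N, time in s.
With the tool pointing down it reaches from about 0.4 to 0.925 m from the base axis. Payload 3.4 kg.
Tool frame: the origin (TCP) lies midway between the tips of the shut fingers; the grasp point (between the pads) lies 19 mm behind it; z points along the fingers, y is the line along which they close (so a half turn about z gives the same grasp; the last joint's range is limited). The gripper opens to 85 mm and grips with 20 to 120 N. Pads are 22 mm wide; open, the fingers measure 114 mm over their backs; the gripper's body (76 mm by 85 mm) begins 54 mm behind the grasp point. The pads swing forward as they close: fully open they stand 13 mm farther back than shut.
Start: joints at [-1.331, 0.307, 1.506, -0, 1.328, -0.073], TCP at [0.177, -0.547, 0.231] pointing down, gripper open.
Joint ranges: [-3.12, 3.12], [-1.05, 2.28], [0.14, 2.33], [-1.42, 4.57], [0.1, 2.73], [-2.68, 2.68]. Speed limits (rad/s): [2.57, 2.57, 3.14, 3.14, 3.14, 3.14].

## Interface

Orientations are given as a unit quaternion [w, x, y, z].
In Python, from cell import arm gives the robot as it stands. Calls block until the motion is done:
- arm.move_pose(position, orientation): joint-space move of the TCP to a pose.
- arm.line_to(position, ori=None, speed=0.15, threshold=None): straight line of the TCP; ori=None keeps the orientation; speed is the mean speed in m/s. With threshold (N) it stops when the force on the tool has changed by that much, and returns True; else False.
- arm.move_j(angles): joint-space move.
- arm.command_gripper(opening, strength=None): finger opening in m; strength is the grip in N (None keeps the last); returns when the fingers have stopped.
- arm.dwell(seconds).
- arm.inverse_kinematics(position, orientation): joint angles nearest the present ones, or None.
- arm.state(): the state.
- arm.camera(name): name is "scene" or "top"; returns a dict with "frame" (420x560x3 uint8, blue, green, red), "depth" (420x560 float32, m along the optical axis (not along the pixel's ray), 0 where there is no reading), "camera_matrix" (3x3 intrinsics, pixels), "origin" and "rotation" of the camera in the world. Camera axes: x right, y down, z forward; pixel columns grow to the right and rows downward; lengths in m; the calibration is good to about 2 mm. A picture is of the moment at which its call begins.
A pose or a line that the arm cannot do raises arm.IKError and nothing moves.
- arm.sign_off(): hands the job in; it is judged then, once.
The state is a dict: "time": time; "joint_pos": joint angles; "qvel": joint speeds; "joint_torque": joint torques, N m; "tool_pos": TCP position; "tool_rot": TCP orientation; "force": force on the tool from outside, world axes, zero at the start; "moment": the same for the moment, N m; "finger_gap": finger opening in m; "grip_force": force on a finger pad.
Only numpy, scipy, OpenCV 4.12 (cv2) and the standard library are available. Lean on these libraries where they do the work, as an engineer would, in place of code of your own. Each camera call takes 0.05 s, during which the arm holds its last target. There are 200 camera calls.

## Task

Draw the hook pole out of its wooden holster, set it down on the open worktop and let go, then take it again by its wooden handle. Hook it into the steel ring high on the drying cupboard's sash and pull the sash fully down, using only the pole on the sash. Then unhook the pole and lay it down on the worktop, and leave the glue bottle, paint tin and track rubber where they are.

Things in the scene. Friction and masses are not known exactly. Their poses are not given: they have to be found in the camera images.
- cupboard: Small plywood drying cupboard (model car inside), fixed, far left: 80 mm deep (x), 150 wide (y), 345 high. Origin: centre of its underside; its front looks along its own -x, roughly to the robot; z up. In front of the origin the 162 mm wide cornice (heights 333 to 345) reaches 52 mm, the sash's guide channels 55 mm. The ring's plane contains its y axis and slopes 30 degrees, rising along its +x.
- sash (a joint): The dust sash, a clear pane in an aluminium frame that slides vertically on the cupboard's front: 0 = fully up, grows downward in m, 0.125 = fully down (the stop, compartment covered). It starts within 20 mm of fully up. Stiff slide: it stays where it is left; pulling it down takes about 1 to 5 N.
- ring (a point): Centre of the steel ring fixed to the sash (300 mm high when the sash is up, 175 when down), 88 mm in front of the cupboard's origin, 39 mm in front of the sash. Inner diameter 30 mm, wire 6 mm; a stem joins its far edge to the sash. It is tilted: the hole looks up and toward the robot, its axis 30 degrees from vertical, leaning to the cupboard's -x. Axes: the cupboard's.
- pole: Hook pole, about 150 g. Origin: centre of handle's underside; x along the pole to the hook; z up when it stands on the handle's flat underside, as it does by itself. Wooden handle 80 mm long (x -40 to 40), 26 wide, 36 high, ferrule to x 48. Square steel bar 10x10, axis at z 28, on to x 125; there a round hook finger 8 mm thick bends straight down (-z), its tip at z 1.5.
- handle (a point): Centre of the pole's wooden handle, 18 mm above its underside (the place to hold it for pulling). Axes as the pole. The open worktop to set it down on is the green cutting mat (220 x 300 mm, 3 mm thick, top at z = 0.003, centre about x 0.49, y 0.11) and the bare board round it (z = 0); the railway's rails at the right stand 4 mm high.
- bar (a point): Middle of the free part of the pole's steel bar, 85 mm ahead of the handle's centre (x) and 28 mm above the underside: the only part that can be grasped while the pole is in its holster. Axes as the pole.
- hook (a point): Point on the axis of the pole's hook finger, 125 mm ahead of the handle's centre, 16 mm above the level of the underside, 7 mm below the bar's lower face. When the pole is hooked in, this point is at the ring's centre or within 12 mm of it. Axes as the pole.
- holster: Wooden holster fixed near the middle of the worktop: a tunnel 92 mm long, 50 wide, 56 high, with a back wall and a 5 mm thick floor, inside 34 wide and 43 high. At the start the whole handle stands in it, bar and hook outside. Origin at worktop level (z = 0) below the handle's centre; x points out of the mouth, 40 mm from the origin: draw the pole straight out along x by at least 85 mm.
- glue: Glue bottle, diameter 33 mm, 84 mm high, standing loose; origin centre of underside. Leave it alone.
- tin: Paint tin, diameter 33 mm, 28 mm high, standing loose; origin centre of underside. Leave it alone.
- rubber: Track rubber, 24 x 60 x 18 mm block lying loose; origin centre of underside. Leave it alone.

How it is judged:
On the way, in this order (a step that is already met when the one before it is completed fails the run):
1. the pole is fully out of its holster, set down on the worktop and released (horizontal distance between handle and holster above 0.08 m and height (world z) of handle below 0.03 m and contact force between the fingers and pole below 0.1 N and linear speed of pole below 0.03 m/s), for 0.2 s.
2. the pole, held by its wooden handle, has its hook finger in the ring (distance between hook and ring below 0.016 m and contact force between the fingers and pole above 1 N and x of the grasp point in the frame of pole below 0.045 m), for 0.1 s.
3. the sash is pulled fully down with the hook in the ring, the pole held by its handle (value of joint sash above 0.118 m and distance between hook and ring below 0.018 m and contact force between the fingers and pole above 1 N and x of the grasp point in the frame of pole below 0.045 m), for 0.1 s.
At the end, for the whole second after the job is handed in: The sash is fully down (within 8 mm of its stop); the pole lies at rest on the worktop (handle centre below 30 mm, hook point below 40 mm), released and not touching the cupboard or its sash; glue bottle, paint tin and track rubber are within 25 mm of where they stood (value of joint sash above 0.117 m and height (world z) of handle below 0.03 m and height (world z) of hook below 0.04 m and linear speed of pole below 0.02 m/s and contact force between pole and cupboard below 0.1 N and contact force between the fingers and pole below 0.1 N).
It fails at once if the gripper or arm pushes on the sash or cupboard (contact force between any of the fingers, the arm and cupboard above 1 N).
It fails at once if a bystander (glue bottle, paint tin, track rubber) is moved more than 25 mm (distance of any of glue, tin, rubber from where it was at the start of the episode above 0.025 m).
It also fails if it takes over 67 s, if anything falls off the work surface, if the arm or the gripper's body presses on something with over 40 N, if the wrist force passes 120 N, or if a joint passes its speed limit or range.

## Working session

There is one attempt and no reset: what is moved stays moved. The work goes in short steps, each a Python script; the robot and the scene stay as the last script left them, time stands still between calls to the robot, and variables do not carry over. Pictures are saved under pics/ and viewed, at most 11 in all, crops included, and the job is handed in when it is done.

```bash
ls; mkdir -p pics; python3 - <<'E'
from cell import arm
import cv2,numpy as np
for n in("scene","top"):
    c=arm.camera(n); cv2.imwrite(f"pics/{n}0.png",c["frame"]); np.savez(f"{n}0.npz",**c)
    print(n,c["origin"],c["rotation"],c["camera_matrix"])
s=arm.state();print(s["time"],s["tool_pos"],s["tool_rot"],s["finger_gap"])
E
```

```text
pics
scene [0.04640431 0.78712891 0.62098051] [ 0.15244641 -0.258129    0.80793364 -0.50731917] [[399.41332966   0.         276.20895368]
 [  0.         399.41332966 209.84578456]
 [  0.           0.           1.        ]]
top [0.45411662 0.06480719 1.15633448] [-0.02690902  0.7160682  -0.69667916  0.03406433] [[447.20451944   0.         280.74337079]
 [  0.         447.20451944 214.35471268]
 [  0.           0.           1.        ]]
0.1 [ 0.17677182 -0.54650312  0.23045976] [-9.27758772e-04  9.87795862e-01  1.55751310e-01 -5.80010377e-05] 0.08508187713327678
```

View pics/scene0.png

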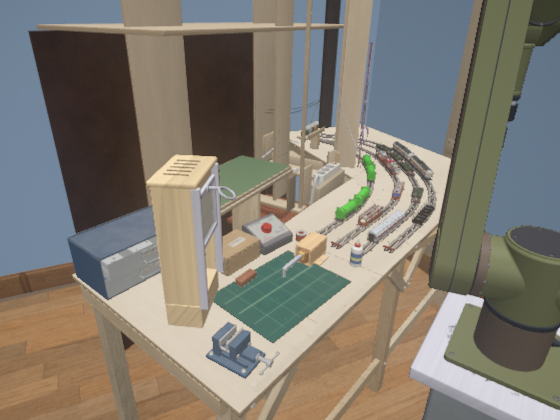

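View pics/top0.png

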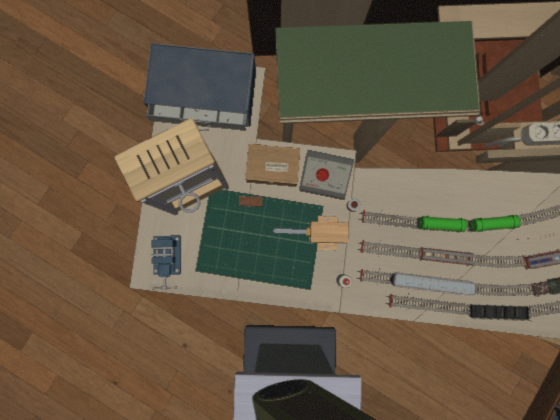

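Top view: the cupboard is at about (165,165) with its ring at (189,202). The holster is at (328,232), with the bar running left to (275,231). The rubber is at (250,201), the tin at (354,205) and the glue at (345,281). I'll zoom in on these.

```bash
python3 - <<'E'
import cv2,numpy as np
a=cv2.imread("pics/top0.png")[110:300,110:370]; b=cv2.imread("pics/scene0.png")[150:330,140:370]
a=cv2.resize(a,(780,570),interpolation=cv2.INTER_CUBIC); b=cv2.resize(b,(766,600),interpolation=cv2.INTER_CUBIC)
cv2.imwrite("pics/topz.png",a);cv2.imwrite("pics/scenez.png",b)
E
```

```text
(no output)
```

View pics/topz.png

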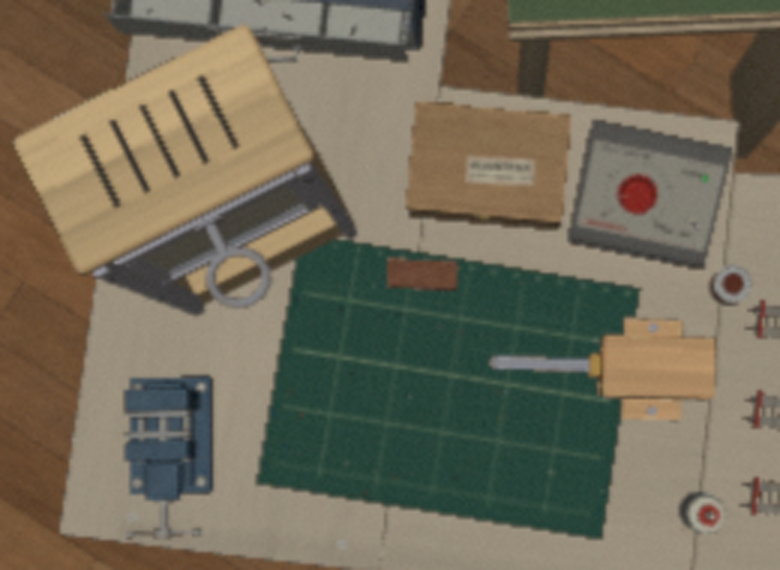

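View pics/scenez.png

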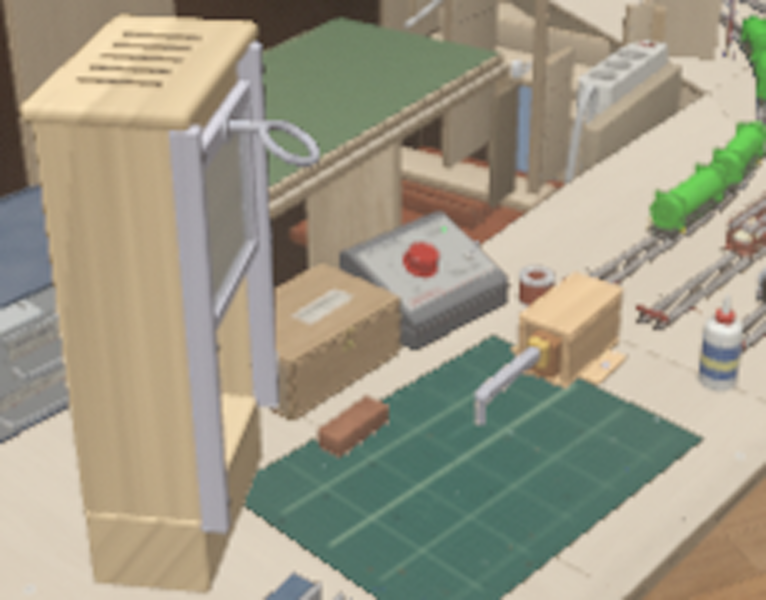

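Zoomed top view (3x, offset 110,110): the cornice's front corners are at (82,272) and (313,157), the ring centre is at (237,276), and the bar runs from (493,362) to (590,366). In the zoomed scene view, the ring centre is at about (290,141), which is (227,192) in the full frame.

```bash
cat > h.py <<'E'
import numpy as np,cv2
from scipy.spatial.transform import Rotation as R
def q2R(q): return R.from_quat(np.asarray(q),scalar_first=True).as_matrix()
def ray(c,p):
    K=c["camera_matrix"]; d=np.linalg.solve(K,[p[0],p[1],1.]); return np.asarray(c["origin"]),q2R(c["rotation"])@d
def onplane(c,p,z):
    o,d=ray(c,p); return o+d*(z-o[2])/d[2]
def cross(c1,p1,c2,p2):
    o1,d1=ray(c1,p1);o2,d2=ray(c2,p2)
    t=np.linalg.lstsq(np.c_[d1,-d2],o2-o1,rcond=None)[0]; a=o1+d1*t[0];b=o2+d2*t[1]; return (a+b)/2,np.linalg.norm(a-b)
def cloud(c):
    K=c["camera_matrix"];D=c["depth"];v,u=np.mgrid[:D.shape[0],:D.shape[1]]
    P=np.stack([(u-K[0,2])/K[0,0]*D,(v-K[1,2])/K[1,1]*D,D],-1)
    P=P@q2R(c["rotation"]).T+np.asarray(c["origin"]); P[D==0]=np.nan; return P
def rect(p):
    r=cv2.minAreaRect(np.float32(p)); return cv2.boxPoints(r)
E
python3 - <<'E'
from h import *
np.set_printoptions(precision=4,suppress=True)
t=dict(np.load("top0.npz"));s=dict(np.load("scene0.npz"))
f=lambda x,y:(110+x/3-.33,110+y/3-.33)
P=cloud(t)
for n,p,z in[("cornL",(82,272),.345),("cornR",(313,157),.345),("cornBL",(15,142),.345),("cornBR",(248,27),.345),("bartip",(493,362),.038),("barend",(590,366),.038),
 ("holA",(603,333),.056),("holB",(716,337),.056),("holC",(712,399),.056),("holD",(601,396),.056),
 ("tin",(731,285),.028),("glue",(708,514),.084),("rub",(422,274),.018)]:
    u=f(*p);print(n,onplane(t,u,z),P[int(round(u[1])),int(round(u[0]))])
print("ring",cross(t,f(237,276),s,(227,192.3)))
M=cv2.inRange(P[...,2],.2,.33).astype(bool);M[:150]=0;M[:,:150]=0;M[230:]=0;M[:,230:]=0
Z=P[M];print("ring cloud",len(Z),Z.mean(0),Z.min(0),Z.max(0))
m=(P[...,2]>.028)&(P[...,2]<.045);b=np.zeros_like(m);b[222:242,268:306]=1
v,u=np.nonzero(m&b);Q=P[m&b];print(len(Q),Q.mean(0),Q.min(0),Q.max(0),cv2.fitLine(np.float32(Q[:,:2]),cv2.DIST_L2,0,.01,.01).ravel())
m=(abs(P[...,2]-.345)<.006);b[:]=0;b[110:210,105:225]=1
Q=P[m&b];print(rect(Q[:,:2]))
m=(abs(P[...,2]-.056)<.006);b[:]=0;b[215:250,305:352]=1
Q=P[m&b];print(rect(Q[:,:2]))
print("depthMat",np.nanmedian(P[255:265,250:260,2]))
E
```

```text
cornL [0.5427 0.3197 0.345 ] [0.5435 0.3205 0.3426]
cornR [0.6174 0.1827 0.345 ] [0.6182 0.1832 0.3413]
cornBL [0.6214 0.3648 0.345 ] [0.6214 0.3642 0.3449]
cornBR [0.6975 0.2259 0.345 ] [0.6982 0.2274 0.3405]
bartip [0.5104 0.0706 0.038 ] [0.5113 0.0706 0.0357]
barend [ 0.5093 -0.0104  0.038 ] [ 0.5082 -0.0093  0.0434]
holA [ 0.5358 -0.0193  0.056 ] [ 0.5389 -0.0242  0.0037]
holB [ 0.5351 -0.1125  0.056 ] [ 0.5395 -0.1212 -0.0035]
holC [ 0.4841 -0.1099  0.056 ] [ 0.4848 -0.1191 -0.002 ]
holD [ 0.484  -0.0188  0.056 ] [ 0.4846 -0.0227  0.0044]
tin [ 0.5817 -0.1291  0.028 ] [ 0.5812 -0.1289  0.0243]
glue [ 0.3921 -0.1036  0.084 ] [ 0.392  -0.1049  0.0808]
rub [0.5848 0.1333 0.018 ] [0.5846 0.1341 0.02  ]
ring (array([0.5474, 0.2347, 0.2978]), np.float64(0.0016194989593712058))
ring cloud 1167 [0.5773 0.2504 0.2693] [0.5287 0.1862 0.2   ] [0.6416 0.3167 0.33  ]
133 [0.5099 0.0323 0.0366] [ 0.5051 -0.0072  0.0281] [0.5151 0.0731 0.0422] [0.0189 0.9998 0.5099 0.0323]
[[0.5396 0.3232]
 [0.6176 0.1814]
 [0.7015 0.2275]
 [0.6235 0.3693]]
[[ 0.4836 -0.0212]
 [ 0.4856 -0.1108]
 [ 0.5353 -0.1097]
 [ 0.5333 -0.0201]]
depthMat 0.0021074210960403406
```

```bash
cat >> h.py <<'E'
from cell import arm
np.set_printoptions(precision=4,suppress=True)
CY=np.radians(28.7); RING=np.array([.5472,.2349,.298])
def Rp(yaw,pitch): # pole attitude: heading yaw, hook end raised by pitch
    return R.from_euler("ZY",[yaw,-pitch]).as_matrix()
def tool(Rpole,flip=False,lean=0.): # tool looking along pole -z; lean = extra turn about pole y
    T=Rpole@R.from_euler("y",lean).as_matrix()@np.diag([1.,-1,-1])
    if flip: T=T@np.diag([-1.,-1,1])
    return T
def quat(T): return R.from_matrix(T).as_quat(scalar_first=True)
def tcp(gp,T): return gp+.019*T[:,2]
GP=np.array([.015,0,.026]); HOOK=np.array([.125,0,.016])
def tcp_hook(H,Rpole,T,gp=GP): return tcp(H+Rpole@(gp-HOOK),T)
E
python3 - <<'E'
from h import *
print(arm.state()["joint_pos"])
for fl in(0,1):
  R0=Rp(np.radians(89.5),0);T=tool(R0,fl)
  for p in([.510,.0255,.033],[.46,.145,.033],[.46,.07,.029]): print("flat",fl,arm.inverse_kinematics(tcp(np.array(p),T),quat(T)))
  for dy in(-30,0,30):
   for pi in(15,30):
    for lean in(0,-20):
     Rr=Rp(CY+np.radians(dy),np.radians(pi));T=tool(Rr,fl,np.radians(lean))
     a=[arm.inverse_kinematics(tcp_hook(RING+[0,0,dz],Rr,T),quat(T)) for dz in(.04,0,-.13)]
     print(fl,dy,pi,lean,[x is not None for x in a], a[1])
E
```

```text
[-1.3315  0.3075  1.5075  0.      1.3284 -0.0735]
flat 0 [-0.0328  0.4875  1.8989 -0.      0.7552 -0.0241]
flat 0 [ 0.2178  0.4626  1.9607 -0.      0.7183  0.2265]
flat 0 [ 0.0602  0.4552  2.001  -0.      0.6853  0.0689]
0 -30 15 0 [True, True, True] [ 0.5034  0.0743  1.7696 -0.1483  1.0746  2.153 ]
0 -30 15 -20 [True, True, False] [ 0.6719  0.0014  1.9936 -0.5761  0.7395  2.6171]
0 -30 30 0 [True, True, False] [ 0.6108  0.0526  1.9731 -0.4577  0.734   2.4879]
0 -30 30 -20 [False, False, False] None
0 0 15 0 [True, True, True] [0.2509 0.0367 1.8109 0.0743 1.0412 1.2914]
0 0 15 -20 [True, True, True] [ 0.155  -0.0804  2.0692  0.3519  0.5994  0.9894]
0 0 30 0 [True, True, True] [ 0.1918 -0.0106  2.0389  0.2623  0.6269  1.0869]
0 0 30 -20 [True, True, False] [ 0.0668 -0.0148  2.3215  1.5399  0.3282 -0.257 ]
0 30 15 0 [True, True, True] [0.049  0.1129 1.7247 0.2354 1.165  0.5171]
0 30 15 -20 [True, True, True] [-0.1887  0.075   1.9146  0.6783  1.028   0.0335]
0 30 30 0 [True, True, True] [-0.1078  0.1123  1.9037  0.5805  0.9709  0.1416]
0 30 30 -20 [True, True, True] [-0.3413  0.1741  2.
[... 203 characters left out ...]
-0.5761  0.7395 -0.5245]
1 -30 30 0 [True, True, True] [ 0.6108  0.0526  1.9731 -0.4577  0.734  -0.6537]
1 -30 30 -20 [True, True, False] [ 0.8006  0.0908  2.205  -1.3336  0.6162  0.3183]
1 0 15 0 [True, True, True] [ 0.2509  0.0367  1.8109  0.0743  1.0412 -1.8502]
1 0 15 -20 [True, True, False] [ 0.155  -0.0804  2.0692  0.3519  0.5994 -2.1522]
1 0 30 0 [True, True, True] [ 0.1918 -0.0106  2.0389  0.2623  0.6269 -2.0547]
1 0 30 -20 [False, False, False] None
1 30 15 0 [True, True, False] [ 0.049   0.1129  1.7247  0.2354  1.165  -2.6244]
1 30 15 -20 [False, False, False] None
1 30 30 0 [False, False, False] None
1 30 30 -20 [False, True, True] [-0.3413  0.1741  2.0926  1.0878  1.0101  2.6621]
```

```bash
python3 - <<'E'
from h import *
R0=Rp(np.radians(89.5),0);T=tool(R0);q=quat(T)
arm.command_gripper(.05,60)
p=tcp(np.array([.510,.0255,.033]),T)
arm.move_pose(p+[0,0,.10],q); print(arm.state()["time"])
print(arm.line_to(p,speed=.1,threshold=8)); 
arm.command_gripper(0,60); s=arm.state(); print(s["finger_gap"],s["grip_force"],s["force"],s["tool_pos"],p)
d=R0[:,0]
print(arm.line_to(p+d*.125+[0,0,.001],speed=.08,threshold=25)); s=arm.state();print(s["time"],s["finger_gap"],s["grip_force"],s["force"],s["tool_pos"])
c=arm.camera("top"); cv2.imwrite("pics/top1.png",cv2.resize(c["frame"][110:300,110:370],(780,570)))
E
```

```text
2.9333
False
0.008898917091624542 59.90820050239563 [0.0885 0.4493 2.6984] [0.5103 0.0255 0.0144] [0.51   0.0255 0.014 ]
False
6.2417 0.008973692936468979 59.475417137145996 [-0.4344 -0.4443 -1.3619] [0.5111 0.1501 0.015 ]
```

View pics/top1.png

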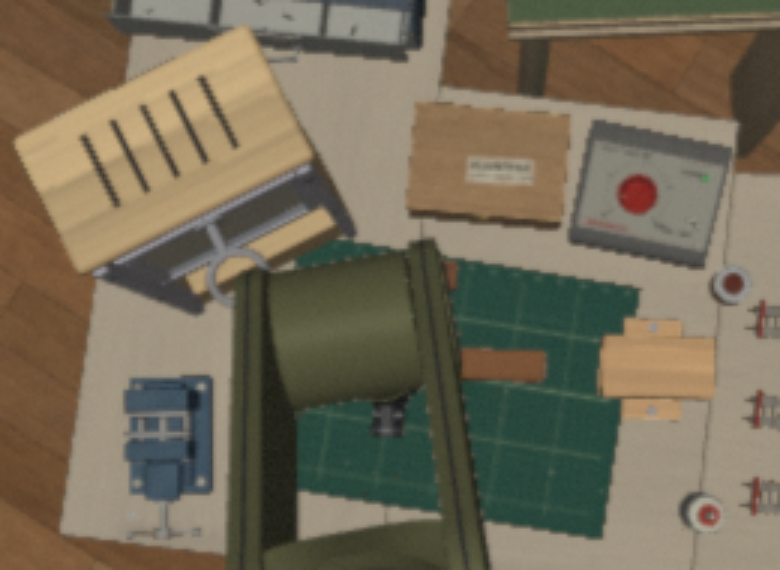

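The top view shows the pole out of the holster, with the brown handle at (505,365) clear of the mouth. I'll set it down at x=0.46 and release it.

```bash
python3 - <<'E'
from h import *
s=arm.state();p=s["tool_pos"]
arm.line_to(p+[0,0,.015],speed=.08); arm.line_to(np.array([.46,.145,p[2]+.015]),speed=.08)
print(arm.line_to(np.array([.46,.145,.0115]),speed=.04,threshold=4));s=arm.state();print(s["tool_pos"],s["force"])
arm.command_gripper(.04); s=arm.state();arm.line_to(s["tool_pos"]+[0,0,.1],speed=.12)
# withdraw to the right for a look
arm.line_to(np.array([.44,-.02,.15]),speed=.2); arm.move_j([-.6]+list(arm.state()["joint_pos"][1:]))
print(arm.state()["time"])
for n in("scene","top"):
    c=arm.camera(n); np.savez(n+"2.npz",**c)
c=dict(np.load("top2.npz"));P=cloud(c)
m=(P[...,2]>.025)&(P[...,2]<.05);b=np.zeros_like(m);b[215:285,210:312]=1
m&=b; n,l,st,ce=cv2.connectedComponentsWithStats(m.astype(np.uint8));print(st)
Q=P[m];print(len(Q),Q.mean(0),Q.min(0),Q.max(0),cv2.fitLine(np.float32(Q[:,:2]),cv2.DIST_HUBER,0,.01,.01).ravel())
cv2.imwrite("pics/top2.png",cv2.resize(c["frame"][110:300,110:370],(780,570)))
E
```

```text
True
[0.4602 0.1451 0.0119] [-0.0806  0.3024  5.8555]
11.0833
[[     0      0    560    420 234712]
 [   310    223      1      2      2]
 [   310    239      1      3      3]
 [   225    247     68     11    483]]
488 [0.4578 0.0868 0.0371] [ 0.4442 -0.0202  0.0272] [0.5318 0.1918 0.0438] [0.0076 1.     0.457  0.0851]
```

View pics/top2.png

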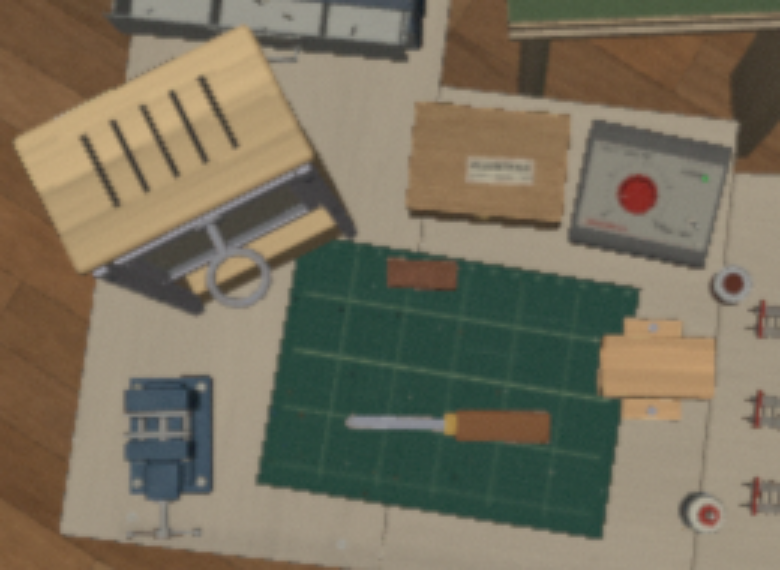

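Zoomed top view: the pole lies on the mat. The handle spans (458,426) to (550,427), and the hook tip is at (346,421). The bystanders have not moved. I'll regrasp it by the handle.

```bash
python3 - <<'E'
from h import *
c=dict(np.load("top2.npz"));f=lambda x,y:(110+x/3-.33,110+y/3-.33)
e=onplane(c,f(550.5,427),.039);a=onplane(c,f(457,426),.039);t=onplane(c,f(346,421.5),.036)
d=(t-e)[:2];yaw=np.arctan2(d[1],d[0]);print(e,a,t,np.degrees(yaw),np.hypot(*d))
C=(e+a)/2; C2=e+np.r_[d/np.hypot(*d),0]*.04; C3=t-np.r_[d/np.hypot(*d),0]*.129; print(C,C2,C3); C=np.r_[((C2+C3)/2)[:2],.003]
R0=Rp(yaw,0);T=tool(R0);q=quat(T);p=tcp(C+R0@GP,T);print("tcp",p)
arm.command_gripper(.06,120)
arm.move_pose(p+[0,0,.10],q);print(arm.line_to(p,speed=.1,threshold=8))
arm.command_gripper(0,120);s=arm.state();print(s["time"],s["finger_gap"],s["grip_force"],s["force"],s["tool_pos"])
arm.line_to(s["tool_pos"]+[0,0,.12],speed=.12)
x=np.array([np.cos(CY),np.sin(CY),0]);Rr=Rp(CY,np.radians(30));T=tool(Rr)
H=RING+[0,0,.06]-.09*x
arm.move_pose(tcp_hook(H,Rr,T),quat(T));s=arm.state();print(s["time"],s["finger_gap"],s["tool_pos"])
im=[]
for n in("scene","top"):
    c=arm.camera(n); np.savez(n+"3.npz",**c)
    o=np.linalg.solve(np.eye(3),q2R(c["rotation"]).T@(H-c["origin"]));u=(c["camera_matrix"]@o);u=u[:2]/u[2];print(n,"expected hook px",u)
    r=c["frame"][140:260,150:310] if n=="scene" else c["frame"][140:260,150:310]
    im.append(cv2.resize(r,None,fx=2.5,fy=2.5,interpolation=cv2.INTER_CUBIC))
cv2.imwrite("pics/pre3.png",np.hstack(im))
E
```

```text
[0.4577 0.0213 0.039 ] [0.4564 0.0989 0.039 ] [0.4576 0.1913 0.036 ] 90.00820710931889 0.1699986325341396
[0.457  0.0601 0.039 ] [0.4577 0.0613 0.039 ] [0.4577 0.0623 0.036 ]
tcp [0.4577 0.0768 0.01  ]
False
14.2333 0.0242855442987828 117.66977906227112 [-1.3036  0.814   5.772 ] [0.4582 0.0769 0.0109]
16.2917 0.024169369809421908 [0.3886 0.1478 0.2946]
scene expected hook px [271.2059 166.3224]
top expected hook px [204.5887 243.0536]
```

View pics/pre3.png

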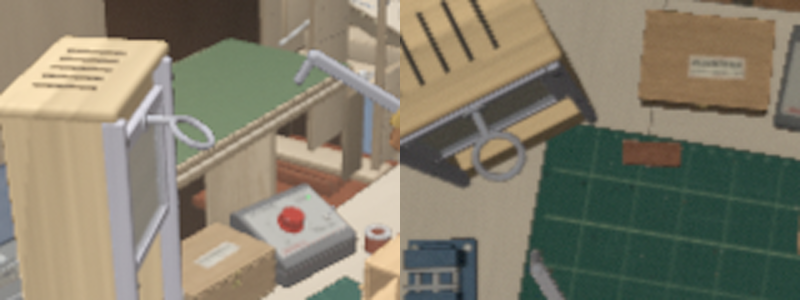

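Left (scene): the finger is centred at about (305,67), and I expected (303,66). Right (top): the bar tip is at (537,254), and I expected (536,258). The hook is where the model puts it, so I'll insert it along the ring's axis.

```bash
python3 - <<'E'
from h import *
x=np.array([np.cos(CY),np.sin(CY),0]);Rr=Rp(CY,np.radians(30));T=tool(Rr);a=Rr[:,2]
g=lambda H:tcp_hook(H,Rr,T)
arm.line_to(g(RING+.045*a),speed=.1);s=arm.state();print(s["time"],s["tool_pos"]-g(RING+.045*a),s["force"])
print(arm.line_to(g(RING),speed=.04,threshold=6));s=arm.state();print(s["time"],s["tool_pos"]-g(RING),s["force"])
im=[]
for n in("scene","top"):
    c=arm.camera(n); np.savez(n+"4.npz",**c)
    r=c["frame"][140:260,150:310]
    im.append(cv2.resize(r,None,fx=2.5,fy=2.5,interpolation=cv2.INTER_CUBIC))
cv2.imwrite("pics/in4.png",np.hstack(im))
E
```

```text
17.25 [-0.0004 -0.     -0.0004] [-0.5275  0.0599 -1.2416]
False
18.525 [ 0.0001 -0.      0.0003] [ 0.3215 -0.8018 -1.3868]
```

View pics/in4.png

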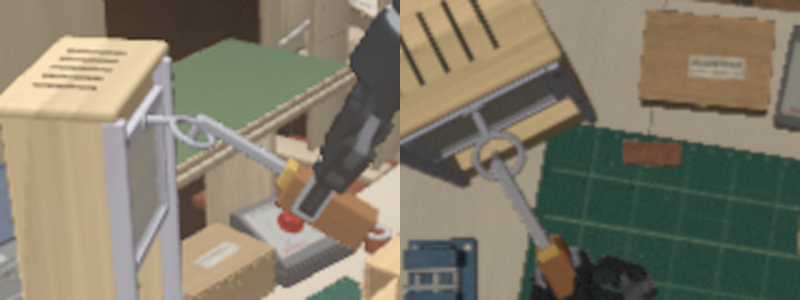

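Both views show the finger inside the ring: scene bar end at (203,122), top tip at (497,157) with the ring centre at (499,157). Now I'll pull straight down.

```bash
python3 - <<'E'
from h import *
Rr=Rp(CY,np.radians(30));T=tool(Rr)
arm.dwell(.2);p0=arm.state()["tool_pos"]
for dz in(.03,.07,.11,.136):
    h=arm.line_to(np.r_[p0[:2],p0[2]-dz],speed=.05,threshold=14);s=arm.state();print(dz,h,s["time"],s["tool_pos"]-p0,s["force"],s["moment"],s["grip_force"])
    if h: break
arm.dwell(.3)
im=[]
for n in("scene","top"):
    c=arm.camera(n); np.savez(n+"5.npz",**c)
    r=c["frame"][160:280,150:310] if n=="scene" else c["frame"][140:260,150:310]
    im.append(cv2.resize(r,None,fx=2.5,fy=2.5,interpolation=cv2.INTER_CUBIC))
cv2.imwrite("pics/dn5.png",np.hstack(im))
E
```

```text
0.03 False 19.5667 [-0.0005 -0.0001 -0.0306] [-0.5221 -0.0598 -1.3987] [-0.1427  0.3281 -0.0436] 118.00696134567261
0.07 False 20.5167 [-0.0004 -0.     -0.0704] [-0.8427 -0.6633 -0.8783] [-0.1382  0.2904 -0.0512] 118.02299380302429
0.11 False 21.4667 [-0.0002  0.     -0.1102] [-0.1843  0.0667 -1.7437] [-0.1663  0.2456  0.0201] 117.96570181846619
0.136 True 22.0583 [ 0.0022 -0.     -0.1343] [-5.1932 -0.8041  8.6503] [ 0.4544 -0.7111  0.1345] 119.92137551307678
```

View pics/dn5.png

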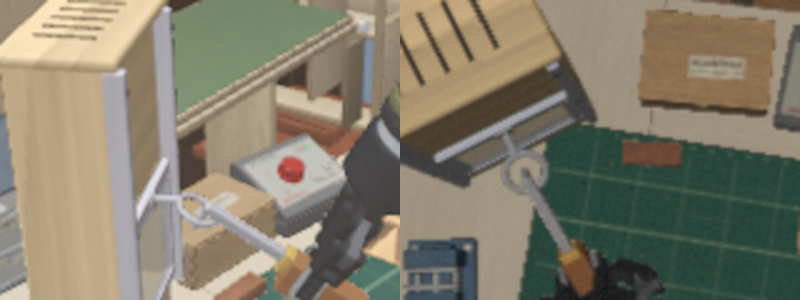

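The sash is down. The ring is at about (196,210) in the scene crop and (524,171) in the top crop, with the finger still inside it. I'll triangulate the ring's height.

```bash
python3 - <<'E'
from h import *
s=dict(np.load("scene5.npz"));t=dict(np.load("top5.npz"))
print(cross(t,(150+124/2.5,140+171/2.5),s,(150+196/2.5,160+210/2.5)))
st=arm.state();print(st["time"],st["force"],st["grip_force"],st["tool_pos"])
for sc in(.175,.18,.19):
  for c in(s,t):
    o=q2R(c["rotation"]).T@(np.r_[RING[:2],sc]-c["origin"]);u=c["camera_matrix"]@o;print(sc,u[:2]/u[2])
E
```

```text
(array([0.5476, 0.235 , 0.1764]), np.float64(0.001068977537507723))
22.4583 [-4.8708 -2.3466  7.9511] 119.77704763412476 [0.4698 0.1913 0.1013]
0.175 [228.8179 244.652 ]
0.175 [199.5902 208.4294]
0.18 [228.7329 242.648 ]
0.18 [199.2032 208.2028]
0.19 [228.5615 238.6091]
0.19 [198.4171 207.7428]
```

```bash
python3 - <<'E'
from h import *
Rr=Rp(CY,np.radians(30));a=Rr[:,2]
p=arm.state()["tool_pos"]
arm.line_to(p+[0,0,.009],speed=.03);s=arm.state();print(s["force"],s["moment"])
print(arm.line_to(p+[0,0,.009]+.045*a,speed=.05,threshold=7));s=arm.state();print(s["time"],s["force"],s["tool_pos"]-p)
im=[]
for n in("scene","top"):
    c=arm.camera(n); np.savez(n+"6.npz",**c)
    r=c["frame"][160:280,150:310] if n=="scene" else c["frame"][140:260,150:310]
    im.append(cv2.resize(r,None,fx=2.5,fy=2.5,interpolation=cv2.INTER_CUBIC))
cv2.imwrite("pics/un6.png",np.hstack(im))
E
```

```text
[ 0.1502  0.0048 -1.3584] [-0.2001  0.2946 -0.0384]
False
24.0083 [ 0.0249  0.9279 -1.1356] [-0.0198 -0.0108  0.0478]
```

View pics/un6.png

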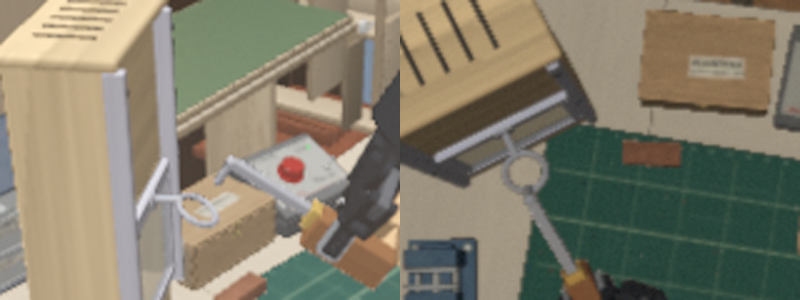

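The hook is free: finger at (228,170), and the ring is still at (197,210). Next I'll back off, lay the pole flat on the mat, and check.

```bash
python3 - <<'E'
from h import *
x=np.array([np.cos(CY),np.sin(CY),0]);T=tool(Rp(np.radians(90),0));q=quat(T)
p=arm.state()["tool_pos"];arm.line_to(p-.05*x+[0,0,.02],speed=.12)
arm.move_pose(np.array([.458,.077,.12]),q)
arm.line_to(np.array([.458,.077,.03]),speed=.12)
print(arm.line_to(np.array([.458,.077,.0105]),speed=.03,threshold=4));s=arm.state();print(s["tool_pos"],s["force"])
arm.command_gripper(.06,20);s=arm.state();arm.line_to(s["tool_pos"]+[0,0,.1],speed=.12)
arm.line_to(np.array([.44,-.02,.15]),speed=.2); arm.move_j([-.6]+list(arm.state()["joint_pos"][1:]))
print(arm.state()["time"])
t=arm.camera("top");P=cloud(t)
m=(P[...,2]>.025)&(P[...,2]<.06);b=np.zeros_like(m);b[240:270,210:312]=1
Q=P[m&b];print(len(Q),Q.min(0),Q.max(0))
s=arm.camera("scene")
im=[cv2.resize(c["frame"][160:280,150:310] if i==0 else c["frame"][170:290,180:340],None,fx=2.5,fy=2.5,interpolation=cv2.INTER_CUBIC) for i,c in enumerate((s,t))]
cv2.imwrite("pics/end7.png",np.hstack(im))
E
```

```text
True
[0.458  0.0771 0.0126] [-0.9956 -0.1354  8.1773]
29.8083
483 [ 0.4424 -0.0213  0.0287] [0.4887 0.1919 0.0574]
```

View pics/end7.png

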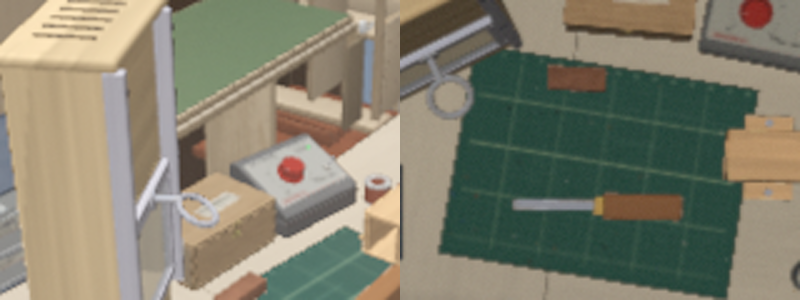

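The scene view shows the ring still low at (197,210). The top view shows the pole flat on the mat from (513,205) to (682,208), with everything else in place. I'll check the height along the pole before handing in.

```bash
python3 - <<'E'
from h import *
t=arm.camera("top");P=cloud(t)
for u in range(226,294,6): 
    k=P[245:260,u]; k=k[k[:,2]>.02]; print(u,len(k),k[:,1].mean().round(3),np.median(k[:,2]).round(4),(k[:,0].min()).round(4),(k[:,0].max()).round(4))
u=(180+210/2.5,170+194/2.5);v,w=int(u[1]),int(u[0]);print(P[v-2:v+3,w-2:w+3,2]);print(t["frame"][v-1:v+2,w-2:w+3].tolist())
E
```

```text
226 4 0.189 0.0346 0.4507 0.4581
232 4 0.174 0.0347 0.4511 0.4585
238 4 0.159 0.0343 0.4515 0.4589
244 4 0.144 0.0342 0.4519 0.4593
250 4 0.129 0.0353 0.4523 0.4597
256 4 0.114 0.0331 0.4527 0.4602
262 10 0.099 0.0364 0.4432 0.468
268 10 0.084 0.0372 0.4436 0.4659
274 9 0.069 0.0368 0.444 0.4663
280 10 0.054 0.0368 0.4444 0.4668
286 10 0.039 0.0393 0.4448 0.4671
292 8 0.024 0.0338 0.4477 0.4651
[[ 0.0047  0.0001  0.0039  0.0011  0.0027]
 [ 0.0048 -0.0003  0.0049 -0.0029 -0.0046]
 [ 0.0353  0.033   0.0344  0.0376  0.0382]
 [ 0.0355  0.0374  0.0419  0.0405  0.0356]
 [ 0.0349  0.0402  0.038   0.0423  0.0373]]
[[[65, 77, 65], [64, 76, 67], [64, 76, 66], [62, 76, 64], [63, 76, 63]], [[70, 87, 103], [74, 91, 110], [74, 89, 107], [72, 89, 106], [69, 86, 101]], [[55, 81, 116], [56, 81, 117], [56, 84, 118], [56, 82, 116], [55, 80, 116]]]
```

The pole is level and upright, and everything is at rest.

```bash
python3 -c "
from cell import arm
print(arm.sign_off())"
```

```text
the job is handed in; nothing more can be done
None
```

The job is handed in (no verdict was returned): the sash is fully down (ring measured at z ≈ 0.176 m), the pole is unhooked and lying released on the mat, the glue, tin and rubber were never touched, and the clock was at about 30 s of the 67 s allowed.

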